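# Shut the key box under its ratchet hold-down

## Robot

A 6-joint arm with a two-finger parallel gripper is mounted at the origin on the work surface. World frame = base frame: x ahead of the robot, y to its left, z up, the work surface at z = 0. Lengths are in m, angles in rad, forces in N, time in s.
With the tool pointing down it reaches from about 0.35 to 0.775 m from the base axis. Payload 7.3 kg.
Tool frame: the origin (TCP) lies on the centre line of the jaws, within the pads' length; the fingertips stand 17 mm ahead of it and the grasp point (between the pads) lies 2 mm behind it (robot.tcp_to_tips is the distance from the TCP to the fingertips, in m); z points along the fingers, y is the line along which they close (so a half turn about z gives the same grasp; the last joint's range is limited). The gripper opens to 92 mm and grips with 3 to 60 N. Pads are 19 mm wide; open, the fingers measure 130 mm over their backs; the gripper's body (75 mm by 190 mm) begins 47 mm behind the grasp point.
Start: joints at [-1.467, 0.342, 1.524, -0, 1.275, -0.146], TCP at [0.13, -0.509, 0.244] pointing down, gripper open.
Joint ranges: [-2.53, 2.53], [-0.77, 2.02], [0.04, 2.7], [-1, 4.14], [0.28, 2.66], [-3.11, 3.11]. Speed limits (rad/s): [2.57, 2.57, 3.14, 3.14, 3.14, 3.14].

## Interface

Orientations are given as [roll, pitch, yaw] about the fixed x, y, z axes, in that order (R = Rz(yaw) Ry(pitch) Rx(roll)).
In Python, from cell import robot gives the robot as it stands. The module is installed in compiled form; this text tells all that it offers.
- The arm moves only by the tool carry_out, never from a script. Its argument "commands" is a list of rows, each a list of 3 entries, a list of its own where there are three numbers: the shift along the tool's x, y, z in m, then the turn about the tool's z in rad, then the opening, from 0 (shut) to 1 (fully open). In form: [[[dx, dy, dz], yaw, claw], ...]. A call has 1 to 20 rows; each row shifts and turns the commanded pose from where the row before left it, along the tool's axes as they then stand; what a row does not reach is not made up. A row lasts 1/8 s, in which the tool goes at most 62.5 mm and 10.7 degrees, less where a joint would pass 70% of its speed; a pose out of reach is approached as far as the arm can. A call is refused whole if a number of a shift passes 0.0625 or a number of a turn 0.188, either way. A call with a gripper value outside its range is refused whole. The fingers move at their own pace and stop on an object; "newtons" is the grip in N (left out, the last holds). Time passes only in rows, so rows that do not move let the fingers close. It gives the time, the measured TCP pose, the force, the opening and the grip force at its end, in the units of the state.
- robot.observe(): the state, without advancing time (a new reading comes with each control period).
- robot.read_camera(name): name is "scene" or "top" or "wrist"; returns a dict with "pixels" (384x512x3 uint8, red, green, blue), "fx", "fy", "cx", "cy" (pixels), "view" (4x4, takes a point from world to camera coordinates); the wrist camera has in their place "T_tool_cam" (4x4, takes a point from camera to tool coordinates, whose origin is the TCP and whose axes are the flange's). Camera axes: x right, y up, looking along -z (the intrinsics and any distortion apply to the point x, -y, -z); pixel columns grow to the right and rows downward; lengths in m; the calibration is good to about 2 mm. A picture is of the moment at which its call begins: read the wrist's pose just before it. There is no depth.
- robot.hand_in(): hands the job in; it is judged then, once.
Trained networks look in a picture, given as the dict that the camera call returned (one of the last four; its "shot" number tells which), for a name from the list of things; names that differ only in an ending like _2 or _b are one class to them, and where a whole thing is asked for, a point or a joint stands for the part that bears it (a point fixed in the world has none). Each returns a list of dicts, best first, with "p" (0 to 1); they miss things now and then, are a little off and sometimes report something else, mostly with a low value. They report only what shows in the picture. A call takes as long as a camera call. They do not tell look-alikes from the thing itself.
- robot.find_in(picture, name): "at" ([column, row] in pixels, amid what is visible of it).
- robot.tip_of(picture, name): "at" ([column, row] in pixels: a listed point, or the origin of a listed thing).
The state is a dict: "time": time; "qpos": joint angles; "qvel": joint speeds; "joint_efforts": joint torques, N m; "tool_pos": TCP position; "tool_rot": TCP orientation; "contact_force": force on the tool from outside, world axes, zero at the start; "torque": the same for the moment, N m; "opening": finger opening in m; "grip_force": force on a finger pad.
Only numpy, scipy, OpenCV 4.12 (cv2) and the standard library are available. Lean on these libraries where they do the work, as an engineer would, in place of code of your own. Each camera call takes 0.05 s, during which the arm holds its last target. There are 200 camera calls.

## Task

Put the clear lidded box away under the hold-down arm of the steel ratchet stand: raise the arm past its clicking pawl until the pawl holds it up clear of the box's height, slide the box along its channel fully home against the end stop, then work the pawl's release paddle and keep it down so that the arm sinks until its pad rests on the lid, and let the paddle go. Use a light hand throughout, force nothing against its stops, keep the box flat on the cabinet top, and leave the cup, brush, keyring holder and rabbit alone.

Things in the scene. Friction and masses are not known exactly. Their poses are not given: they have to be found in the camera images.
- stand: Fixed steel ratchet stand, place and yaw vary. Origin: on the cabinet top, on the rail's vertical axis; z up, axes below are its own. Foot plate x -57 to +110, y +-50, 8 high; column cheeks at y +-12, x -2 to +13, 100 high; dark bracket beside them, 88 high. The toothed rail slides between the cheeks, box channel on the -x side, pawl on the +x side.
- channel (a point): Middle of the box's place on the cabinet top, stand (-100, 0, 0), under the pad; axes as the stand. The channel runs along y: fences 20 high, inner faces 84 apart, y -75 to +71; mouth at the -y end flares 12 outward each side to y -113; solid end stop 25 high, inner face at y +65. With the box home, its centre is at this point.
- rail: Sliding toothed rail with arm, pad and grip, 0.35 kg. Origin: at the stand's origin when lowest; its height over it is the lift, 0 to 65 (solid top stop). Teeth hold it at lifts 10, 22, 34, 46, 58. Pulled up at 40 mm/s it takes 5 to 12 N, clicking past the pawl; let go, it settles back onto the last tooth. Pawl and top stop must not take over 30 N from the rail, up or down.
- grip (a point): Point in the upright black grip block on the rail's top, 26 (stand x) by 14 (stand y) by 44 high; the point is on its axis, 19 below its top, 200 above the cabinet top at lift 0. Pinch it from above across the 14 mm. At least 30 N of grip keeps it from slipping.
- pad (a point): Centre of the underside of the pad (black disc, 32 across, 6 thick) at the arm's -x end, stand (-100, 0); 14 above the cabinet top at lift 0, so it rests on the box's lid at lift 38. The arm is a bar 14 wide, 10 high from there to the rail; its top is 16 above the pad's underside.
- bracket: Bracket, y +-20, with sprung pawl (bell crank). Origin: stand (0, 0, 70); pawl pin at x +20. The pawl's hook, 40 above the pin, catches under the teeth; its tail runs out to +x and carries the release paddle. Pressing that DOWN (spring 2.5 N, rising to 3.5, 1 N more under load) frees the teeth after 6 of travel; solid stop at 8.5 to 9. Over 12 N counts as forced. Let go, it springs back.
- release (a point): Nominal centre of the top of the release paddle, pawl at rest: stand (95, 0, 88). Fixed to the stand. Paddle: flat, 28 (x) by 26 (y), 6 thick, on a screw; set up to 9 higher or lower than this each time, which is not reported: find it by touch or sight. While it is held down the rail sinks by itself at about 70 mm/s, damped.
- lidbox: Loose clear plastic box with clip-on lid, 0.2 to 0.35 kg. Origin: centre of its underside. Body 80 (x) by 130 (y), lid 86 by 136, lid top 52 up; a white clip, 30 wide, 32 to 50 up, stands out to y +-69 at each end: push the plain end wall below it. Starts outside the channel's mouth on its -y side, yaw near the stand's. Over 30 N from the fingers counts as forced.
- cup: Red cup, 72 across, 85 high, bystander. Origin: centre of the underside.
- brush: White clothes brush lying flat, 160 by 45 by 26 high, bystander. Origin: under its middle.
- keyholder: Silver keyring holder, a post with crossbar on a round foot, 76 wide, 123 high, bystander. Origin: centre of the underside.
- rabbit: Small white porcelain rabbit, 55 long, 80 high, bystander. Origin: centre of the underside.
Mind the look-alikes: they are no part of the job. Leave any yellow look-alike of the lidbox alone.

How it is judged:
On the way, in this order (a step that is already met when the one before it is completed fails the run):
1. the arm stands raised clear of the box's height, held by the pawl alone, hand off (z of pad in the frame of stand above 0.054 m and contact force between the fingers and rail below 0.2 N and linear speed of rail below 0.005 m/s), for 0.2 s.
2. the box is home against the end stop while the arm is still up (z of pad in the frame of stand above 0.0525 m and y of lidbox in the frame of stand above -0.004 m and x of lidbox in the frame of stand between -0.105 and -0.095 m), for 0.1 s.
3. the pad rests on the lid (z of pad in the frame of stand below 0.0535 m and contact force between rail and lidbox above 0.5 N), for 0.1 s.
At the end, for the whole second after the job is handed in: The box stands flat, at rest, in its channel against the end stop (within 4 mm, within 0.06 rad of square) and the pad rests on its lid (its underside within about 2 mm of the lid's height, 52 mm, lid carrying at least 0.5 N), with the release paddle let go (all of step 3 and z of pad in the frame of stand above 0.0495 m and y of lidbox in the frame of stand between -0.004 and 0.003 m and x of lidbox in the frame of stand between -0.105 and -0.095 m and angle between the y axis of lidbox and the y axis of stand, either way round below 0.06 rad and angle between lidbox's own z axis and vertical below 0.04 rad and linear speed of lidbox below 0.01 m/s and contact force between the fingers and bracket below 0.1 N); the robot touches nothing.
It fails at once if the rail is forced against the pawl or its top stop: more than 30 N (contact force between rail and bracket above 30 N).
It fails at once if the release paddle is forced: more than 12 N (contact force between any of the fingers, the arm and bracket above 12 N).
It fails at once if the box is forced: more than 30 N from the fingers (contact force between the fingers and lidbox above 30 N).
It fails at once if the box is tipped or lifted (angle between lidbox's own z axis and vertical above 0.15 rad or height (world z) of lidbox above 0.015 m).
It fails at once if a bystander is disturbed (distance of any of cup, brush, keyholder, rabbit from where it was at the start of the episode above 0.02 m or angle between any of cup, keyholder, rabbit's own z axis and vertical above 0.3 rad).
It also fails if it takes over 70 s, if anything falls off the work surface, if the arm or the gripper's body presses on something with over 40 N, if the wrist force passes 120 N, or if a joint passes its speed limit or range.

## Working session

There is one attempt and no reset: what is moved stays moved. The work goes in short steps, Python scripts to look and compute and a tool call to move; the robot and the scene stay as the last step left them, time stands still between calls to the robot, and variables do not carry over. Pictures are saved under pics/ and viewed, at most 10 in all, crops included, and the job is handed in when it is done.

Besides the shell and the picture viewer there is one more tool, called after "Call:" by a JSON object that holds its "op" and its "data". carry_out: Moves the arm, as the interface text tells. Its arguments: {"type":"object","properties":{"commands":{"type":"array"},"newtons":{"type":"number"}},"required":["commands"]}

```bash
mkdir -p pics
cat > h.py <<'E'
import numpy as np, cv2
from cell import robot
from scipy.spatial.transform import Rotation as R
def save(p,n): cv2.imwrite('pics/'+n,p['pixels'][:,:,::-1])
def view(p):
    if 'view' in p: return np.array(p['view'])
    s=robot.observe(); T=np.eye(4); T[:3,:3]=R.from_euler('xyz',s['tool_rot']).as_matrix(); T[:3,3]=s['tool_pos']
    return np.linalg.inv(T@np.array(p['T_tool_cam']))
def atz(p,uv,z,V=None):
    V=view(p) if V is None else V
    C=np.linalg.inv(V); d=C[:3,:3]@np.array([(uv[0]-p['cx'])/p['fx'],-(uv[1]-p['cy'])/p['fy'],-1])
    o=C[:3,3]; return o+d*(z-o[2])/d[2]
def proj(p,X,V=None):
    V=view(p) if V is None else V
    c=V[:3,:3]@np.array(X)+V[:3,3]; return np.array([p['cx']+p['fx']*c[0]/-c[2], p['cy']-p['fy']*c[1]/-c[2]])
E
python3 - <<'E'
from h import *
print(robot.observe())
a=robot.read_camera('scene');b=robot.read_camera('top')
print({k:v for k,v in b.items() if k!='pixels'})
for p,n in((a,'scene'),(b,'top')):
    save(p,n+'0.png')
    for nm in ['grip','pad','release','channel','stand','lidbox','bracket','rail']:
        print(n,nm,[(np.round(x['at']).tolist(),round(x['p'],2)) for x in robot.tip_of(p,nm)[:3]])
    for nm in ['cup','brush','keyholder','rabbit','lidbox']:
        print(n,nm,[(np.round(x['at']).tolist(),round(x['p'],2)) for x in robot.find_in(p,nm)[:3]])
E
```

```text
{'time': 0.0, 'qpos': array([-1.46702297e+00,  3.42707604e-01,  1.52500910e+00,  3.70874438e-05,
        1.27535255e+00, -1.46004095e-01]), 'qvel': array([ 1.84502829e-03, -1.29626831e-05, -5.83629134e-04,  8.88060536e-05,
        1.68165482e-03, -3.77658825e-05]), 'joint_efforts': array([ 9.57908669e-04, -4.31235945e+01, -2.44217777e+01,  7.19769322e-02,
        5.58606035e-02, -1.18721473e-04]), 'tool_pos': array([ 0.12976581, -0.50833534,  0.24305553]), 'tool_rot': array([-3.14013692e+00, -2.49911866e-04,  2.49766448e-01]), 'contact_force': array([-0.36886055,  0.58856442, -0.21368758]), 'torque': array([-0.00849373, -0.00411382, -0.01606133]), 'grip_force': 0.0, 'opening': 0.09189563886042888}
{'fx': 464.1166580422554, 'fy': 464.1166580422554, 'cx': 256.45706214367965, 'cy': 196.83751045672906, 'view': array([[-0.06586043, -0.99782038,  0.00411108,  0.05577449],
       [ 0.97662759, -0.06361573,  0.20530854, -0.59487205],
       [-0.20459952,  0.0175367 ,  0.97868866, -1.23757836],
       [ 0.        ,  0.        ,  0.        ,  1.        ]]), 'shot': 2}
scene grip [([287.0, 163.
[... 487 characters left out ...]
 rabbit [([120.0, 275.0], 0.62)]
scene lidbox [([197.0, 202.0], 0.96), ([204.0, 159.0], 0.93), ([120.0, 187.0], 0.84)]
top grip [([229.0, 192.0], 0.75)]
top pad [([238.0, 239.0], 0.74)]
top release [([227.0, 166.0], 0.66)]
top channel [([238.0, 240.0], 0.62)]
top stand [([237.0, 207.0], 0.69)]
top lidbox [([302.0, 290.0], 0.88), ([261.0, 124.0], 0.84), ([309.0, 231.0], 0.82)]
top bracket [([234.0, 203.0], 0.57)]
top rail [([233.0, 206.0], 0.65), ([237.0, 203.0], 0.64)]
top cup [([327.0, 149.0], 0.81)]
top brush [([128.0, 256.0], 0.77)]
top keyholder [([138.0, 191.0], 0.75)]
top rabbit [([372.0, 162.0], 0.77)]
top lidbox [([390.0, 250.0], 0.84), ([260.0, 125.0], 0.72), ([312.0, 228.0], 0.62)]
```

View pics/scene0.png

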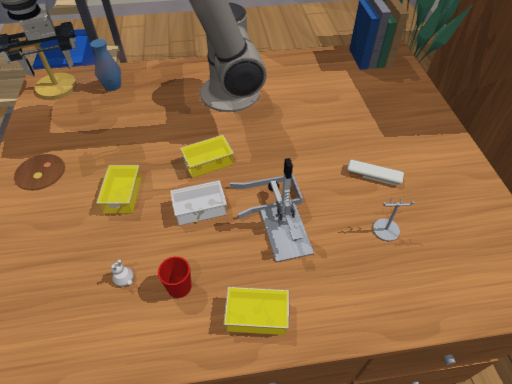

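View pics/top0.png

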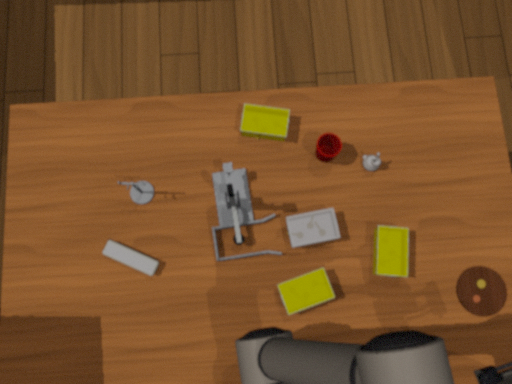

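The clear box is at top (313,228) and scene (199,203). The other candidates, at top (266,121), (306,291) and (392,250), are yellow look-alikes. I'll measure now and take one enlarged crop to confirm.

Run:
```python
from h import *
a=robot.read_camera('scene');b=robot.read_camera('top')
cv2.imwrite('pics/crop1.png',cv2.resize(b['pixels'][150:270,200:350,::-1],None,fx=5,fy=5,interpolation=cv2.INTER_CUBIC))
def tri(nm):
    A=[];
    for p in(a,b):
        r=robot.tip_of(p,nm); 
        if not r: return None
        if nm=='lidbox':
            t=(199,215) if p is a else (312,229); r=sorted(r,key=lambda x:np.hypot(*(np.array(x['at'])-t)))
        V=view(p);u,v=r[0]['at'];K=np.array([[p['fx'],0,p['cx']],[0,p['fy'],p['cy']],[0,0,1]])@np.diag([1,-1,-1])
        A.append((K@V[:3],(u,v)))
    X=cv2.triangulatePoints(A[0][0],A[1][0],np.array(A[0][1],float),np.array(A[1][1],float))[:,0];X=X[:3]/X[3]
    return X,A
for nm in ['grip','pad','release','channel','stand','lidbox','bracket','rail']:
    r=tri(nm)
    if r is None: print(nm,None);continue
    X,A=r
    z={'grip':.2,'pad':.014,'release':.088,'bracket':.07}.get(nm,0)
    print(nm,X.round(4),'at z scene',atz(a,A[0][1],z).round(4),'top',atz(b,A[1][1],z).round(4))
```

```text
grip [0.5881 0.0838 0.2259] at z scene [0.5646 0.086  0.2   ] top [0.5947 0.0879 0.2   ]
pad [0.4924 0.073  0.0333] at z scene [0.4769 0.0761 0.014 ] top [0.4948 0.0738 0.014 ]
release None
channel [ 0.4808  0.0741 -0.0062] at z scene [0.4852 0.0692 0.    ] top [0.4806 0.0768 0.    ]
stand [ 0.5835  0.0841 -0.0081] at z scene [0.589  0.0842 0.    ] top [0.5817 0.0826 0.    ]
lidbox [ 0.5074 -0.1294  0.009 ] at z scene [ 0.4998 -0.1344 -0.    ] top [ 0.5087 -0.1273  0.    ]
bracket [0.589  0.0797 0.0771] at z scene [0.5843 0.0849 0.07  ] top [0.5899 0.0772 0.07  ]
rail [0.5847 0.0775 0.0111] at z scene [0.5764 0.072  0.    ] top [0.5877 0.0832 0.    ]
```

View pics/crop1.png

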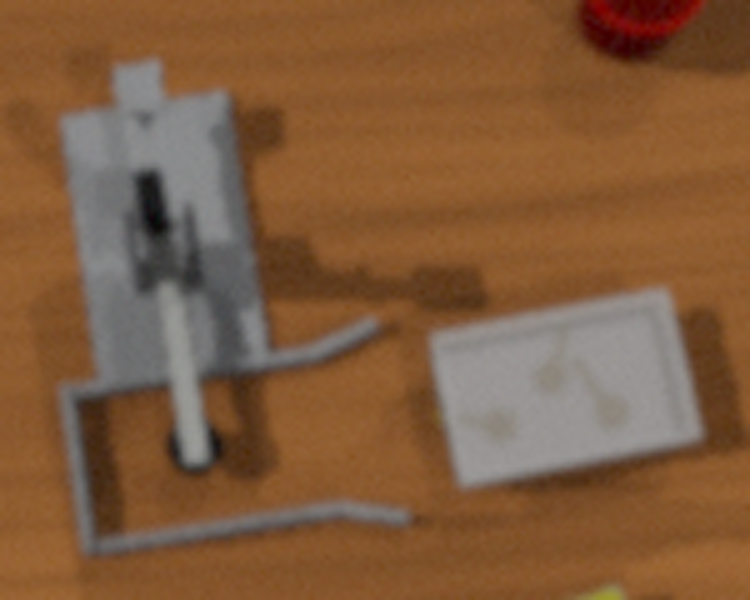

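The crop confirms it: the clear, white-looking lidded box is at crop (430–704, 290–488), off the channel's flared mouth. The plate, fences, release tongue (138,75) and grip (150,200) all show clearly. Next I fit the poses from the corners.

Run:
```python
from h import *
from scipy.optimize import least_squares
b=robot.read_camera('top');V=view(b)
px=lambda c:(np.array(c)+.5)/5-.5+[200,150]
def fit(pairs,g):
    def f(q):
        c,s=np.cos(q[2]),np.sin(q[2])
        return np.concatenate([proj(b,[q[0]+c*X[0]-s*X[1],q[1]+s*X[0]+c*X[1],X[2]],V)-px(u) for X,u in pairs])
    r=least_squares(f,g,loss='soft_l1');print(r.x.round(4),f(r.x).reshape(-1,2).round(1).tolist());return r.x
s=fit([((.110,.05,.008),(62,115)),((.110,-.05,.008),(230,92)),((-.057,-.05,.008),(270,352)),((-.058,.065,.025),(80,396)),((-.142,.065,.025),(95,540)),((-.142,-.075,.02),(335,508))],[.585,.08,0])
l=fit([((.043,.068,.052),(430,333)),((.043,-.068,.052),(668,290)),((-.043,-.068,.052),(704,440)),((-.043,.068,.052),(462,488))],[.5,-.13,0])
c,sn=np.cos(s[2]),np.sin(s[2]);Rm=np.array([[c,-sn],[sn,c]])
print('box in stand',Rm.T@(l[:2]-s[:2]),l[2]-s[2])
for n,x,y in(('chan',-.1,0),('rel',.095,0),('grip',0,0)):print(n,s[:2]+Rm@[x,y])
for z in(.2,.21,.222,.234,.246): print(z,proj(b,[s[0],s[1],z+.019],V), (px((150,176))+px((150,174)))/2)
# release far edge
for z in(.079,.088,.097): print(z,[proj(b,[*(s[:2]+Rm@[.109,y]),z],V).round(1) for y in(.013,-.013)],px((113,66)),px((160,60)))
```

```text
[0.5846 0.0822 0.0872] [[0.1, -0.0], [0.0, -0.4], [0.6, 2.9], [-1.4, -0.3], [-0.4, 0.3], [0.9, -0.8]]
[ 0.5033 -0.1344  0.1242] [[0.2, 0.4], [0.0, 0.0], [-0.3, -0.0], [0.1, -0.4]]
box in stand [-0.09982927 -0.20868424] 0.037007623523697464
chan [0.48497526 0.07349077]
rel [0.67923452 0.09047134]
grip [0.5845954  0.08219875]
0.2 [230.49604508 190.41566568] [229.6 184.6]
0.21 [230.28838149 189.51808837] [229.6 184.6]
0.222 [230.03439406 188.4202871 ] [229.6 184.6]
0.234 [229.775023   187.29921638] [229.6 184.6]
0.246 [229.51009532 186.15412844] [229.6 184.6]
0.079 [array([222.9, 164.5]), array([232.1, 163.2])] [222.2 162.8] [231.6 161.6]
0.088 [array([222.7, 163.6]), array([232. , 162.3])] [222.2 162.8] [231.6 161.6]
0.097 [array([222.5, 162.7]), array([231.8, 161.4])] [222.2 162.8] [231.6 161.6]
```

Call:
{"op": "carry_out", "data": {"commands": [[[0,0,-0.03],0.163,1],[[0,0,-0.03],0,1],[[0.036,-0.0392,0],0,0.6],[[0.036,-0.0392,0],0,0.6],[[0.036,-0.0392,0],0,0.6],[[0.036,-0.0392,0],0,0.6],[[0.036,-0.0392,0],0,0.6],[[0.036,-0.0392,0],0,0.6],[[0.036,-0.0392,0],0,0.6],[[0.036,-0.0392,0],0,0.6],[[0.036,-0.0392,0],0,0.6],[[0.036,-0.0392,0],0,0.6],[[0.036,-0.0392,0],0,0.6],[[0.036,-0.0392,0],0,0.6],[[0.036,-0.0392,0],0,0.6],[[0,0,0],0,0.6]], "newtons": 40}}

```text
time: 4.3
tool_pos: [0.5531, 0.0423, 0.3028]
tool_rot: [-3.141, 0.001, 0.091]
contact_force: [-0.5, -0.1, -0.3]
opening: 0.0551
grip_force: 0.0
```

Run:
```python
from h import *
w=robot.read_camera('wrist');V=view(w);save(w,'w1.png')
st=np.array([.5846,.0822]);c,s=np.cos(.0872),np.sin(.0872);Rm=np.array([[c,-s],[s,c]])
for n in('grip','release','pad'):
    for x in robot.tip_of(w,n)[:2]:print(n,np.round(x['at'],1),x['p'],[(z,(Rm.T@(atz(w,x['at'],z,V)[:2]-st)).round(4).tolist()) for z in({'grip':(.2,.21,.222),'release':(.079,.088,.097),'pad':(.014,.024,.036)}[n])])
for z in(.219,.229,.241): print(z,[proj(w,[*(st+Rm@[x,y]),z],V).round(0).tolist() for x in(-.013,.013) for y in(-.007,.007)])
```

```text
grip [213.4 162.3] 0.65 [(0.2, [-0.0063, -0.001]), (0.21, [-0.0043, -0.0026]), (0.222, [-0.002, -0.0044])]
release [226.2  58.9] 0.9 [(0.079, [0.0976, -0.0032]), (0.088, [0.0962, -0.0041]), (0.097, [0.0948, -0.005])]
pad [233.6 202.8] 0.58 [(0.014, [-0.1112, -0.003]), (0.024, [-0.1077, -0.0039]), (0.036, [-0.1034, -0.0049])]
0.219 [[217.0, 174.0], [201.0, 174.0], [216.0, 144.0], [199.0, 143.0]]
0.229 [[216.0, 177.0], [199.0, 177.0], [215.0, 145.0], [197.0, 145.0]]
0.241 [[214.0, 181.0], [195.0, 181.0], [212.0, 147.0], [193.0, 147.0]]
```

View pics/w1.png

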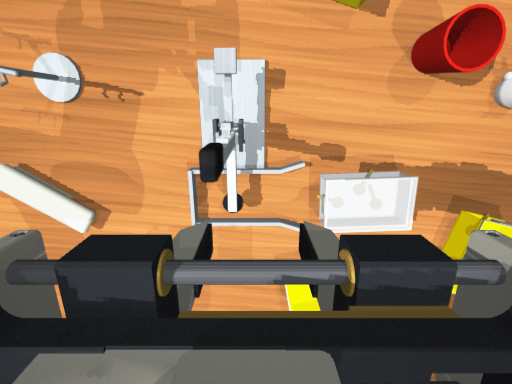

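Call:
{"op": "carry_out", "data": {"commands": [[[0.017,-0.017,0],-0.004,0.6],[[0.017,-0.017,0],0,0.6],[[0,0,0],0,0.6],[[0,0,0],0,0.6]]}}

```text
time: 5.0
tool_pos: [0.5822, 0.0753, 0.3039]
tool_rot: [3.141, 0.0, 0.09]
contact_force: [-0.5, 0.1, 0.2]
opening: 0.0549
grip_force: 0.0
```

Run:
```python
from h import *
s=robot.observe();print(s['tool_pos'],s['tool_rot'])
w=robot.read_camera('wrist');V=view(w);save(w,'w2.png')
st=np.array([.5846,.0822]);c,s=np.cos(.0872),np.sin(.0872);Rm=np.array([[c,-s],[s,c]])
for n in('grip','release','pad'):
    for x in robot.tip_of(w,n)[:2]:print(n,np.round(x['at'],1),x['p'],[(z,(Rm.T@(atz(w,x['at'],z,V)[:2]-st)).round(4).tolist()) for z in({'grip':(.2,.21,.222),'release':(.079,.088,.097),'pad':(.014,.024,.036)}[n])])
for z in(.219,.229,.241): print(z,[proj(w,[*(st+Rm@[x,y]),z],V).round(0).tolist() for x in(-.013,.013) for y in(-.007,.007)])
```

```text
[0.58216636 0.07526041 0.30386398] [3.14106886e+00 3.08923843e-04 8.97200146e-02]
grip [248.3 199.6] 0.84 [(0.2, [-0.0092, -0.0008]), (0.21, [-0.0058, -0.001]), (0.222, [-0.0017, -0.0014])]
release [250.6  92.5] 0.68 [(0.079, [0.0923, -0.0012]), (0.088, [0.0918, -0.0013]), (0.097, [0.0914, -0.0015])]
pad [252.2 221.9] 0.68 [(0.014, [-0.1128, -0.0024]), (0.024, [-0.1085, -0.0025]), (0.036, [-0.1033, -0.0026])]
0.219 [[255.0, 211.0], [239.0, 211.0], [255.0, 182.0], [239.0, 182.0]]
0.229 [[255.0, 215.0], [238.0, 215.0], [255.0, 185.0], [238.0, 185.0]]
0.241 [[255.0, 220.0], [237.0, 220.0], [255.0, 190.0], [237.0, 190.0]]
```

View pics/w2.png

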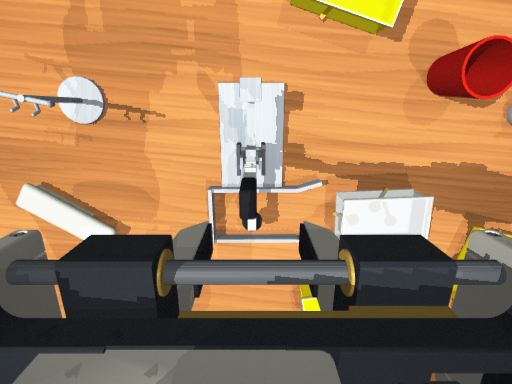

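Call:
{"op": "carry_out", "data": {"commands": [[[0.002,-0.0053,0.02],0.003,0.5],[[0,0,0.03],0,0.5],[[0,0,0.02],0,0.5],[[0,0,0.014],0,0.5],[[0,0,0],0,0.5],[[0,0,0],0,0.5]]}}

```text
time: 5.95
tool_pos: [0.5847, 0.0818, 0.2206]
tool_rot: [3.141, -0.002, 0.088]
contact_force: [0.4, -0.4, 0.2]
opening: 0.0461
grip_force: 0.0
```

Run:
```python
from h import *
s=robot.observe();print(s['tool_pos'],s['contact_force'])
a=robot.read_camera('scene');cv2.imwrite('pics/s2.png',cv2.resize(a['pixels'][110:270,190:350,::-1],None,fx=3.7,fy=3.7,interpolation=cv2.INTER_CUBIC))
```

```text
[0.58469645 0.08177216 0.22063919] [ 0.41813726 -0.37406612  0.15593547]
```

View pics/s2.png

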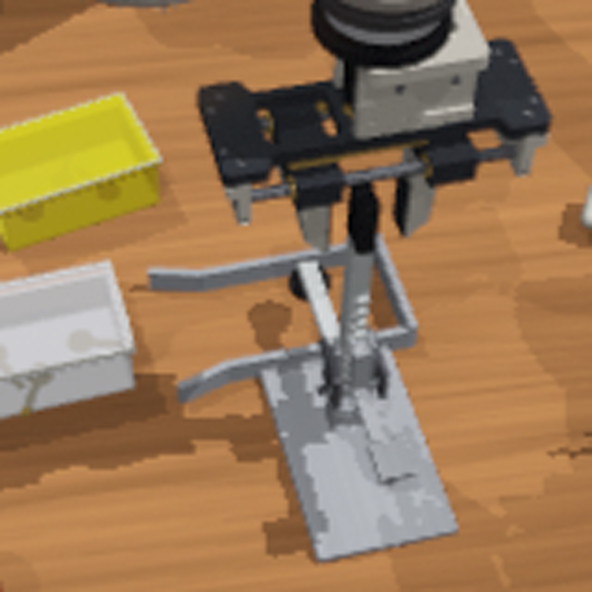

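Call:
{"op": "carry_out", "data": {"commands": [[[0,0,0],0,0.2],[[0,0,0],0,0.1],[[0,0,0],0,0],[[0,0,0],0,0],[[0,0,0],0,0]], "newtons": 40}}

```text
time: 6.62
tool_pos: [0.5843, 0.0817, 0.2197]
tool_rot: [3.141, -0.0, 0.088]
contact_force: [0.0, -0.6, 0.5]
opening: 0.014
grip_force: 40.0
```

Call:
{"op": "carry_out", "data": {"commands": [[[0,0,-0.002],0,0],[[0,0,-0.004],0,0],[[0,0,-0.004],0,0],[[0,0,-0.004],0,0]]}}

```text
time: 7.12
tool_pos: [0.5842, 0.0818, 0.2338]
tool_rot: [3.141, 0.001, 0.088]
contact_force: [2.2, -1.6, -6.1]
opening: 0.0136
grip_force: 40.0
```

Call:
{"op": "carry_out", "data": {"commands": [[[0,0,-0.004],0,0],[[0,0,-0.004],0,0],[[0,0,-0.004],0,0],[[0,0,0],0,0]]}}

```text
time: 7.62
tool_pos: [0.5842, 0.0818, 0.2469]
tool_rot: [3.141, -0.001, 0.088]
contact_force: [1.2, -2.0, -3.3]
opening: 0.0136
grip_force: 40.0
```

```bash
cat >> h.py <<'E'
def tri(nm,a,b):
    P=[];U=[]
    for p in(a,b):
        r=robot.tip_of(p,nm)
        if not r: return None
        P.append(np.array([[p['fx'],0,p['cx']],[0,p['fy'],p['cy']],[0,0,1]])@np.diag([1,-1,-1])@view(p)[:3]);U.append(np.array(r[0]['at'],float))
    X=cv2.triangulatePoints(P[0],P[1],U[0],U[1])[:,0];return X[:3]/X[3],U,[robot.tip_of]and r[0]['p']
E
python3 - <<'E'
from h import *
a=robot.read_camera('scene');b=robot.read_camera('top')
print(tri('pad',a,b))
for z in (.036,.048,.060,.072): print(z,proj(a,[.485,.0722,z]),proj(b,[.485,.0722,z]))
cv2.imwrite('pics/s3.png',cv2.resize(a['pixels'][140:260,220:340,::-1],None,fx=5,fy=5,interpolation=cv2.INTER_CUBIC))
E
```

```text
None
0.036 [272.80209683 186.36256945] [239.30224291 239.10117665]
0.048 [272.96118952 183.57919835] [239.16365901 238.59899845]
0.06 [273.12303645 180.74764116] [239.02252571 238.08758213]
0.072 [273.28770976 177.86663564] [238.87877201 237.56667041]
```

View pics/s3.png

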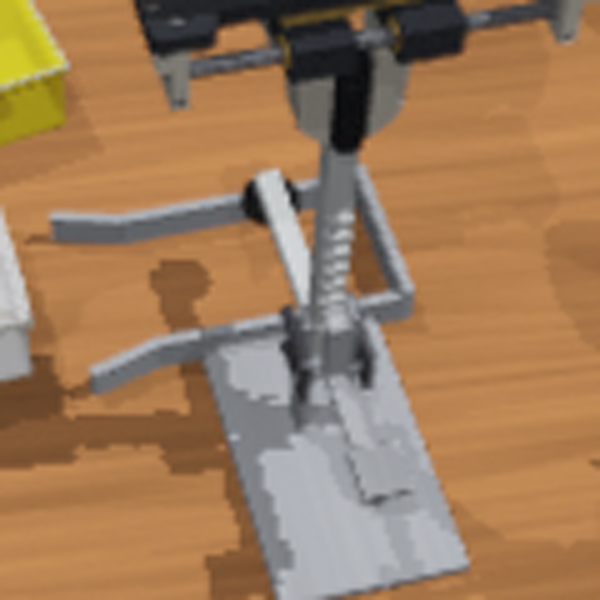

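Call:
{"op": "carry_out", "data": {"commands": [[[0,0,0.001],0,0],[[0,0,0.001],0,0],[[0,0,0],0,0]]}}

```text
time: 8.2
tool_pos: [0.5842, 0.0818, 0.2438]
tool_rot: [3.141, -0.0, 0.088]
contact_force: [-1.1, -3.0, -1.5]
opening: 0.0139
grip_force: 40.0
```

Call:
{"op": "carry_out", "data": {"commands": [[[0,0,0],0,0.3],[[0,0,0],0,0.5],[[0,0,0],0,0.5],[[0,0,-0.03],0,0.5],[[0,0,-0.05],0,0.5],[[0,0,0],0,0.5],[[0,0,0],0,0.5]]}}

```text
time: 9.07
tool_pos: [0.584, 0.082, 0.3232]
tool_rot: [-3.141, 0.001, 0.088]
contact_force: [0.4, -0.5, 0.1]
opening: 0.0461
grip_force: 0.0
```

Run:
```python
from h import *
a=robot.read_camera('scene');b=robot.read_camera('top');w=robot.read_camera('wrist');V=view(w)
print(tri('pad',a,b),tri('grip',a,b)); 
print([ (x['at'],x['p']) for x in robot.tip_of(a,'pad')],[ (x['at'],x['p']) for x in robot.find_in(a,'pad')])
for z in (.036,.048,.060,.072): print(z,proj(a,[.485,.0722,z]))
for x in robot.tip_of(w,'pad')[:1]: print(x['at'],x['p'])
for z in (.036,.048,.060,.072): print(z,proj(w,[.485,.0722,z],V))
cv2.imwrite('pics/s4.png',cv2.resize(a['pixels'][120:260,200:340,::-1],None,fx=4.2,fy=4.2,interpolation=cv2.INTER_CUBIC))
```

```text
None None
[([272.4, 183.2], 0.62)] [([284.8, 181.8], 0.58)]
0.036 [272.80209683 186.36256945]
0.048 [272.96118952 183.57919835]
0.06 [273.12303645 180.74764116]
0.072 [273.28770976 177.86663564]
[255.9, 221.3] 0.63
0.036 [255.55857088 216.54355397]
0.048 [255.56036023 219.35411952]
0.06 [255.56224336 222.31198186]
0.072 [255.56422783 225.42903192]
```

View pics/s4.png

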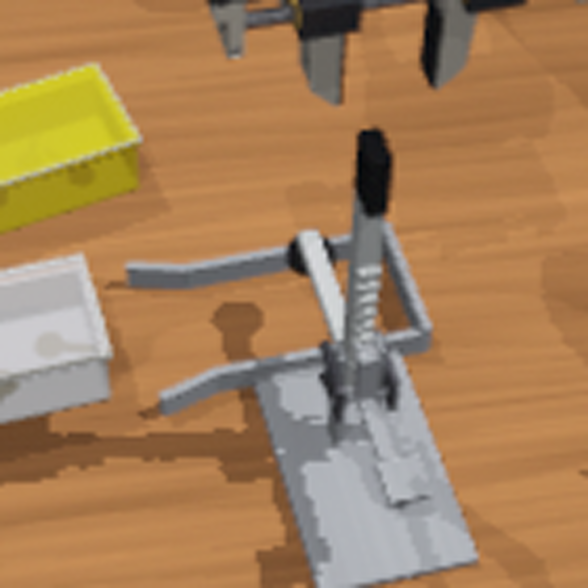

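Call:
{"op": "carry_out", "data": {"commands": [[[0,0,0],-0.1745,0.35],[[0,0,0],-0.1745,0.35],[[0,0,0],-0.1745,0.35],[[0,0,0],-0.1745,0.35],[[0,0,0],-0.1745,0.35],[[0,0,0],-0.1745,0.35],[[0,0,0],-0.1745,0.35],[[0,0,0],-0.1745,0.35],[[0,0,0],-0.1745,0.35],[[-0.053,-0.0165,0],0,0.35],[[-0.053,-0.0165,0],0,0.35],[[-0.053,-0.0165,0],0,0.35],[[-0.053,-0.0165,0],0,0.35],[[-0.053,-0.0165,0],0,0.35],[[-0.053,-0.0165,0],0,0.35],[[0,0,0.04],0,0.35],[[0,0,0],0,0.35],[[0,0,0],0,0.35]]}}

```text
time: 11.78
tool_pos: [0.5139, -0.2432, 0.285]
tool_rot: [3.141, 0.001, 1.659]
contact_force: [-0.5, 0.6, 0.9]
opening: 0.032
grip_force: 0.0
```

Run:
```python
from h import *
s=robot.observe();w=robot.read_camera('wrist');V=view(w);save(w,'w3.png')
print(np.round(w['T_tool_cam'],3).tolist(),s['qpos'].round(2))
b=robot.read_camera('top')
st=np.array([.5846,.0822]);c,sn=np.cos(.0872),np.sin(.0872);Rm=np.array([[c,-sn],[sn,c]])
print('tool in stand',Rm.T@(s['tool_pos'][:2]-st),s['tool_pos'][2],s['tool_rot'][2])
for n,p,v in(('w',w,V),('t',b,view(b))):
    for x in robot.tip_of(p,'lidbox')[:4]:print(n,np.round(x['at']),round(x['p'],2),(Rm.T@(atz(p,x['at'],0,v)[:2]-st)).round(4))
```

```text
[[0.001, 0.957, 0.291, 0.078], [1.0, -0.0, -0.001, -0.001], [-0.001, 0.291, -0.957, -0.142], [0.0, 0.0, 0.0, 1.0]] [-0.58  0.4   1.33  0.    1.42 -0.67]
tool in stand [-0.09873213 -0.31804465] 0.2849563372194362 1.6591376227386125
w [136.  47.] 0.94 [-0.2675 -0.1602]
w [198. 222.] 0.6 [-0.1956 -0.4263]
w [257.  86.] 0.57 [-0.0967 -0.2115]
t [303. 293.] 0.85 [-0.2734 -0.1555]
t [310. 232.] 0.83 [-0.1049 -0.2051]
t [260. 126.] 0.68 [ 0.2333 -0.1127]
```

View pics/w3.png

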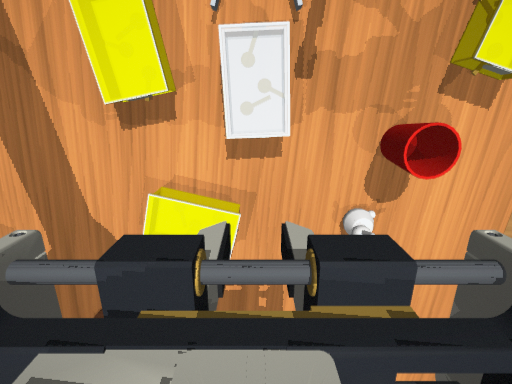

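Run:
```python
from h import *
w=robot.read_camera('wrist');V=view(w)
st=np.array([.5846,.0822]);c,sn=np.cos(.0872),np.sin(.0872);Rm=np.array([[c,-sn],[sn,c]])
for n,u,z in(('yellow corner R',(241,212),.052),('yellow L',(149,195),.052),('rabbit top',(355,212),.08),('rabbit left',(343,222),.06),('cup rim left',(408,150),.085),('clear rear L',(226,138),.052),('clear rear R',(290,134),.052),('clear front L',(219,25),.052),('clear front R',(288,21),.052)):
    print(n,(Rm.T@(atz(w,u,z,V)[:2]-st)).round(4))
```

```text
yellow corner R [-0.1203 -0.3874]
yellow L [-0.252  -0.3613]
rabbit top [ 0.0358 -0.3762]
rabbit left [ 0.0279 -0.3996]
cup rim left [ 0.0911 -0.2912]
clear rear L [-0.1391 -0.2803]
clear rear R [-0.0529 -0.2748]
clear front L [-0.1436 -0.1456]
clear front R [-0.0605 -0.1411]
```

Call:
{"op": "carry_out", "data": {"commands": [[[0,0,0.06],0,0.35],[[0,0,0.06],0,0.35],[[0,0,0.06],0,0.35],[[0,0,0.05],0,0.35],[[0,0,0.02],0,0.35],[[0,0,0.005],0,0.35],[[0.01,0,0],0,0.35],[[0.01,0,0],0,0.35],[[0.005,0,0],0,0.35],[[0.005,0,0],0,0.35],[[0.005,0,0],0,0.35],[[0.005,0,0],0,0.35],[[0.005,0,0],0,0.35],[[0.005,0,0],0,0.35]]}}

```text
time: 13.78
tool_pos: [0.5091, -0.1936, 0.0288]
tool_rot: [3.141, 0.0, 1.658]
contact_force: [-0.5, -1.6, 0.8]
opening: 0.0321
grip_force: 0.9
```

Call:
{"op": "carry_out", "data": {"commands": [[[0.01,0,0],0,0.35],[[0.01,0,0],0,0.35],[[0.01,0,0],0,0.35],[[0.01,0,0],0,0.35],[[0.01,0,0],0,0.35],[[0.01,0,0],0,0.35]]}}

```text
time: 14.52
tool_pos: [0.5036, -0.1333, 0.0287]
tool_rot: [-3.141, 0.0, 1.658]
contact_force: [-0.0, -1.7, 0.7]
opening: 0.0318
grip_force: 0.8
```

```bash
cat >> h.py <<'E'
st=np.array([.5846,.0822]);_c,_s=np.cos(.0872),np.sin(.0872);Rm=np.array([[_c,-_s],[_s,_c]])
def S(xy): return (Rm.T@(np.array(xy)[:2]-st)).round(4)
E
python3 - <<'E'
from h import *
print(S(robot.observe()['tool_pos']))
b=robot.read_camera('top')
for x in robot.tip_of(b,'lidbox'): print(x['at'],x['p'],S(atz(b,x['at'],0)))
cv2.imwrite('pics/t5.png',cv2.resize(b['pixels'][150:270,200:350,::-1],None,fx=5,fy=5,interpolation=cv2.INTER_CUBIC))
E
```

```text
[-0.0994 -0.2076]
[281.5, 231.0] 0.9 [-0.0911 -0.1247]
[259.5, 126.5] 0.76 [ 0.2335 -0.1109]
[234.5, 206.9] 0.48 [-0.0003 -0.0006]
```

View pics/t5.png

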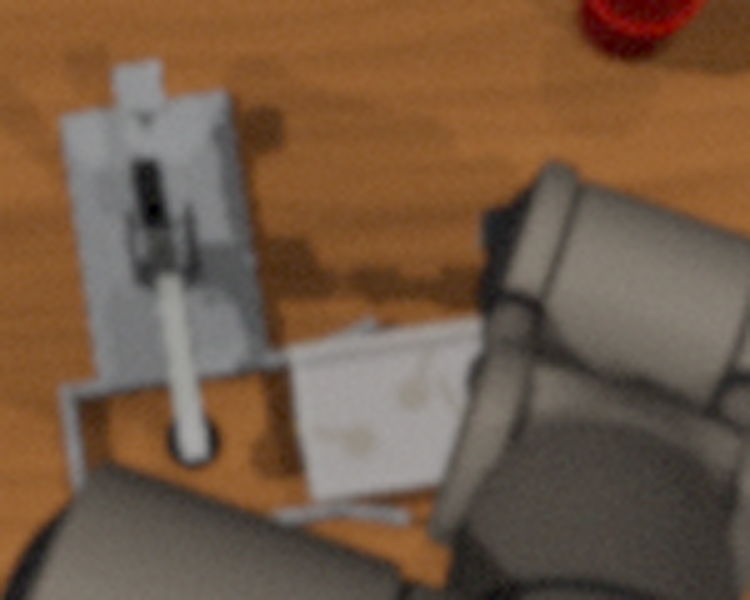

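The box is entering the mouth roughly square, with front lid corners at crop (292,350) and (315,500). I'll check its sideways offset numerically.

Run:
```python
from h import *
b=robot.read_camera('top')
px=lambda c:(np.array(c)+.5)/5-.5+[200,150]
for u in((292,350),(315,500)): print(S(atz(b,px(u),.052)))
```

```text
[-0.0559 -0.061 ]
[-0.1405 -0.0607]
```

Call:
{"op": "carry_out", "data": {"commands": [[[0.01,0,0],0,0.35],[[0.01,0,0],0,0.35],[[0.01,0,0],0,0.35]]}}

```text
time: 15.05
tool_pos: [0.501, -0.1034, 0.0287]
tool_rot: [-3.142, 0.0, 1.658]
contact_force: [-0.1, -0.8, -0.6]
opening: 0.032
grip_force: 0.6
```

Call:
{"op": "carry_out", "data": {"commands": [[[0.01,0,0],0,0.35],[[0.01,0,0],0,0.35],[[0.01,0,0],0,0.35],[[0.01,0,0],0,0.35]]}}

```text
time: 15.55
tool_pos: [0.4975, -0.0636, 0.0287]
tool_rot: [-3.141, 0.0, 1.658]
contact_force: [-0.7, -1.1, -0.3]
opening: 0.032
grip_force: 0.7
```

Call:
{"op": "carry_out", "data": {"commands": [[[0.01,0,0],0,0.35],[[0.01,0,0],0,0.35],[[0.01,0,0],0,0.35],[[0.01,0,0],0,0.35]]}}

```text
time: 16.05
tool_pos: [0.4941, -0.0238, 0.0287]
tool_rot: [-3.141, 0.0, 1.658]
contact_force: [-0.2, -2.3, -0.5]
opening: 0.0321
grip_force: 0.7
```

Call:
{"op": "carry_out", "data": {"commands": [[[0.005,0,0],0,0.35],[[0.004,0,0],0,0.35],[[0.002,0,0],0,0.35],[[0,0,0],0,0.35]]}}

```text
time: 16.55
tool_pos: [0.4933, -0.0133, 0.0287]
tool_rot: [3.141, -0.0, 1.658]
contact_force: [-0.4, -0.6, -0.2]
opening: 0.0321
grip_force: 0.0
```

Call:
{"op": "carry_out", "data": {"commands": [[[0.002,0,0],0,0.35],[[0.002,0,0],0,0.35],[[0.0015,0,0],0,0.35],[[0,0,0],0,0.35]]}}

```text
time: 17.05
tool_pos: [0.4927, -0.0078, 0.0287]
tool_rot: [3.142, -0.0, 1.658]
contact_force: [0.3, 0.8, -0.1]
opening: 0.0321
grip_force: 0.1
```

Call:
{"op": "carry_out", "data": {"commands": [[[0.001,0,0],0,0.35],[[0.001,0,0],0,0.35]]}}

```text
time: 17.3
tool_pos: [0.4927, -0.0062, 0.0287]
tool_rot: [3.141, 0.001, 1.659]
contact_force: [0.0, -5.4, 0.8]
opening: 0.0319
grip_force: 3.2
```

Call:
{"op": "carry_out", "data": {"commands": [[[0.001,0,0],0,0.35]]}}

```text
time: 17.42
tool_pos: [0.493, -0.006, 0.0289]
tool_rot: [3.141, 0.002, 1.66]
contact_force: [-0.7, -11.0, 1.2]
opening: 0.032
grip_force: 5.7
```

Call:
{"op": "carry_out", "data": {"commands": [[[-0.01,0,0],0,0.35],[[-0.02,0,0],0,0.35],[[-0.05,0,0],0,0.35],[[0,0,-0.04],0,0.2],[[0,0,-0.06],0,0],[[0,0,-0.06],0,0],[[0,0,-0.06],0,0],[[0,0,-0.06],0,0],[[0,0,0],0.1745,0],[[0,0,0],0.1745,0],[[0,0,0],0.1745,0],[[0,0,0],0.1745,0],[[0,0,0],0.1745,0],[[0,0,0],0.1745,0],[[0,0,0],0.1745,0],[[0,0,0],0.1745,0],[[0,0,0],0.1745,0],[[0,0,0],0,0]]}}

```text
time: 19.68
tool_pos: [0.4993, -0.0847, 0.3086]
tool_rot: [-3.141, 0.0, 0.089]
contact_force: [0.3, -0.4, -0.4]
opening: 0.0005
grip_force: 0.0
```

Run:
```python
from h import *
print(S(robot.observe()['tool_pos']))
w=robot.read_camera('wrist');V=view(w);a=robot.read_camera('scene')
for n,p,v in(('w',w,V),('s',a,view(a))):
  for k,z in(('lidbox',0),('pad',.06),('channel',0),('release',.088)):
    for x in robot.tip_of(p,k)[:3]:print(n,k,np.round(x['at'],1),round(x['p'],2),S(atz(p,x['at'],z,v)))
```

```text
[-0.0995 -0.1588]
w lidbox [160.  155.6] 0.72 [-0.0993 -0.0016]
w lidbox [144.2 164.7] 0.22 [-0.1147  0.0263]
w pad [146.3 162.3] 0.89 [-0.0988 -0.0019]
s lidbox [207.7 162.6] 0.93 [-0.2645 -0.1613]
s lidbox [271.4 193.8] 0.9 [-0.1029 -0.0033]
s lidbox [255.7 314.1] 0.89 [ 0.2304 -0.1278]
s pad [272.5 183.7] 0.55 [-0.0903 -0.0056]
s pad [289.1 155.2] 0.27 [-0.1833  0.0684]
s release [295.  234.8] 0.61 [ 0.0975 -0.001 ]
```

Call:
{"op": "carry_out", "data": {"commands": [[[0.0396,-0.0318,0],0,0],[[0.0396,-0.0318,0],0,0],[[0.0396,-0.0318,0],0,0],[[0.0396,-0.0318,0],0,0],[[0.0396,-0.0318,0],0,0],[[0,0,0],0,0],[[0,0,0],0,0]]}}

```text
time: 21.05
tool_pos: [0.6825, 0.0909, 0.3081]
tool_rot: [3.141, 0.001, 0.088]
contact_force: [-0.2, 0.7, -0.5]
opening: 0.0002
grip_force: 0.0
```

Run:
```python
from h import *
s=robot.observe();print(S(s['tool_pos']),s['qpos'].round(2))
w=robot.read_camera('wrist');V=view(w);a=robot.read_camera('scene');b=robot.read_camera('top')
for n,p,v in(('w',w,V),('s',a,view(a)),('t',b,view(b))):
    for x in robot.tip_of(p,'release')[:3]:print(n,np.round(x['at'],1),round(x['p'],2),S(atz(p,x['at'],.088,v)))
```

```text
[0.0983 0.0002] [ 0.02  0.64  0.86 -0.    1.64  1.5 ]
w [254.5 172.3] 0.89 [0.0911 0.0001]
s [295.9 232.4] 0.95 [0.0915 0.003 ]
```

Call:
{"op": "carry_out", "data": {"commands": [[[0,0,0.05],0,0],[[0,0,0.05],0,0],[[0,0,0.04],0,0],[[0,0,0.025],0,0],[[0,0,0.015],0,0],[[0,0,0.004],0,0],[[0,0,0],0,0],[[0,0,0],0,0]]}}

```text
time: 22.35
tool_pos: [0.6834, 0.0911, 0.1261]
tool_rot: [3.141, -0.002, 0.088]
contact_force: [-1.0, -1.1, 0.5]
opening: 0.0005
grip_force: 0.0
```

Call:
{"op": "carry_out", "data": {"commands": [[[0,0,0.002],0,0],[[0,0,0.002],0,0],[[0,0,0],0,0]]}}

```text
time: 22.72
tool_pos: [0.6826, 0.0911, 0.1205]
tool_rot: [3.142, 0.0, 0.088]
contact_force: [0.2, 0.0, 0.7]
opening: 0.0002
grip_force: 0.0
```

Call:
{"op": "carry_out", "data": {"commands": [[[0,0,0.002],0,0],[[0,0,0.002],0,0],[[0,0,0],0,0]]}}

```text
time: 23.1
tool_pos: [0.6826, 0.0911, 0.1164]
tool_rot: [3.142, 0.001, 0.088]
contact_force: [0.4, 0.1, 0.6]
opening: 0.0008
grip_force: 0.0
```

Call:
{"op": "carry_out", "data": {"commands": [[[0,0,0.002],0,0],[[0,0,0.002],0,0],[[0,0,0],0,0]]}}

```text
time: 23.48
tool_pos: [0.6826, 0.0911, 0.1124]
tool_rot: [3.142, 0.0, 0.088]
contact_force: [0.6, 0.4, -0.3]
opening: 0.0006
grip_force: 0.0
```

Call:
{"op": "carry_out", "data": {"commands": [[[0,0,0.0015],0,0],[[0,0,0.0015],0,0],[[0,0,0],0,0]]}}

```text
time: 23.85
tool_pos: [0.6828, 0.0911, 0.11]
tool_rot: [3.141, -0.0, 0.088]
contact_force: [-0.2, -0.4, 2.7]
opening: 0.0006
grip_force: 0.9
```

Call:
{"op": "carry_out", "data": {"commands": [[[0,0,0.001],0,0],[[0,0,0.001],0,0],[[0,0,0.001],0,0],[[0,0,0.001],0,0],[[0,0,0],0,0]]}}

```text
time: 24.48
tool_pos: [0.6837, 0.0911, 0.1063]
tool_rot: [3.141, -0.003, 0.088]
contact_force: [3.5, 1.2, 5.2]
opening: 0.0006
grip_force: 2.4
```

Call:
{"op": "carry_out", "data": {"commands": [[[0,0,0.001],0,0],[[0,0,0.0007],0,0],[[0,0,0],0,0]]}}

```text
time: 24.85
tool_pos: [0.6829, 0.091, 0.1039]
tool_rot: [3.141, -0.0, 0.088]
contact_force: [2.1, 0.3, 3.4]
opening: 0.0003
grip_force: 1.9
```

Call:
{"op": "carry_out", "data": {"commands": [[[0,0,0.0004],0,0],[[0,0,0],0,0],[[0,0,0],0,0],[[0,0,0],0,0]]}}

```text
time: 25.35
tool_pos: [0.6828, 0.091, 0.1036]
tool_rot: [3.141, -0.0, 0.088]
contact_force: [3.0, 0.5, 3.8]
opening: 0.0004
grip_force: 2.1
```

Run:
```python
from h import *
s=robot.observe();print(s['tool_pos'],s['contact_force'])
a=robot.read_camera('scene');b=robot.read_camera('top')
o=cv2.imread('pics/s4.png')  # earlier crop [120:260,200:340] x4.2, arm up
n=cv2.resize(a['pixels'][120:260,200:340,::-1],None,fx=4.2,fy=4.2,interpolation=cv2.INTER_CUBIC)
# dark pad disc columns near crop x 285-335,y 225-290
for im,t in((o,'up'),(n,'now')):
    g=cv2.cvtColor(im,6)[215:310,280:342]; m=g<60; ys,xs=np.nonzero(m); print(t,m.sum(),(ys.mean()+215)/4.2+120 if m.any() else None,ys.min()+215,ys.max()+215)
for x in robot.tip_of(a,'pad')[:2]:print(x['at'],x['p'])
# shift of rail teeth / arm by template matching
t=o[225:262,292:322]; r=cv2.matchTemplate(n[200:310,270:345],t,cv2.TM_CCOEFF_NORMED); _,v,_,l=cv2.minMaxLoc(r); print('match arm end shift px', (l[0]+270-292)/4.2,(l[1]+200-225)/4.2,v)
```

```text
[0.68281615 0.09104577 0.10364916] [3.01551512 0.53999666 3.81626387]
up 455 181.20983778126634 240 273
now 351 183.17663817663816 250 281
[271.5, 184.4] 0.49
match arm end shift px 0.0 2.380952380952381 0.9309162497520447
```

Call:
{"op": "carry_out", "data": {"commands": [[[0,0,-0.003],0,0],[[0,0,-0.004],0,0],[[0,0,-0.005],0,0],[[0,0,-0.02],0,0],[[0,0,-0.06],0,0],[[0,0,-0.06],0,0],[[0,0,-0.06],0,0],[[0,0,0],0,0],[[0,0,0],0,0],[[0,0,0],0,0]]}}

```text
time: 26.75
tool_pos: [0.6821, 0.0911, 0.3132]
tool_rot: [-3.141, 0.004, 0.088]
contact_force: [0.8, -0.4, -0.3]
opening: 0.0003
grip_force: 0.0
```

Run:
```python
from h import *
a=robot.read_camera('scene');print(robot.observe()['contact_force'])
o=cv2.imread('pics/s4.png')
n=cv2.resize(a['pixels'][120:260,200:340,::-1],None,fx=4.2,fy=4.2,interpolation=cv2.INTER_CUBIC)
for nm,(y0,y1,x0,x1) in {'arm':(225,262,292,322),'grip':(125,220,350,400),'fence':(330,420,155,250)}.items():
    t=o[y0:y1,x0:x1]; r=cv2.matchTemplate(n[y0-25:y1+50,x0-20:x1+20],t,cv2.TM_CCOEFF_NORMED); _,v,_,l=cv2.minMaxLoc(r); print(nm,(l[0]-20)/4.2,(l[1]-25)/4.2,round(v,3))
for p in(.060,.052,.048):print(p,proj(a,[.485,.0722,p])[1],proj(a,[.5846,.081,p+.205])[1])
w=robot.read_camera('wrist');V=view(w)
for x in robot.tip_of(a,'lidbox')[:3]: print(S(atz(a,x['at'],0)),x['p'])
```

```text
[ 0.39800484  0.05940184 -1.21333009]
arm 0.0 2.142857142857143 0.93
grip -0.7142857142857143 5.714285714285714 0.595
fence -4.761904761904762 1.9047619047619047 0.487
0.06 180.7476411604612 153.5169250922751
0.052 182.6407614061 156.08864004396816
0.048 183.57919835498276 157.36065998986692
[-0.2635 -0.1642] 0.72
[-0.1007  0.0017] 0.71
[ 0.2324 -0.1214] 0.69
```

```bash
python3 -c "
from cell import robot
print(robot.hand_in())"
```

```text
the job is handed in; nothing more can be done
None
```

I handed the job in at about 27 s on the clock, with no verdict returned. By camera and touch, the box is home against the end stop, the pad rests on the lid after sinking about 8 mm, the paddle is released and the hand is clear. I saw no more than about 11 N on the box and 5 N on the paddle.

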